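Hold the light probe over the power-meter sensor

ROBOT

A 6-joint arm with a two-finger parallel gripper is mounted at the origin on the work surface. World frame = base frame: x ahead of the robot, y to its left, z up, the work surface at z = 0. Lengths are in mm, angles in rad, forces in N, time in s.
With the tool pointing down it reaches from about 300 to 775 mm from the base axis. Payload 14.6 kg.
Tool frame: the origin (TCP) lies on the centre line of the jaws, within the pads' length; the fingertips stand 19 mm ahead of it and the grasp point (between the pads) is the TCP (bot.tip_reach is the distance from the TCP to the fingertips, in mm); y points along the fingers, x is the direction in which the jaws open and shut, and the axes are right-handed (so a half turn about y gives the same grasp; the last joint's range is limited). The gripper opens to 85 mm and grips with 20 to 120 N. Pads are 22 mm wide; open, the fingers measure 114 mm over their backs; the gripper's body (76 mm by 85 mm) begins 54 mm behind the grasp point. The pads swing forward as they close: fully open they stand 13 mm farther back than shut.
Start: joints at [1.1, 0.3, 1.521, -0, 1.321, -0.067], TCP at [216.1, 505.757, 250.281] pointing down, gripper open.
Joint ranges: [-3.03, 3.03], [-0.79, 2.21], [0.23, 2.52], [-1.04, 4.18], [0, 3.07], [-2.55, 2.55]. Speed limits (rad/s): [2.22, 2.22, 2.57, 3.14, 3.14, 3.14].

INTERFACE

Orientations are given as a unit quaternion [w, x, y, z].
In Python, from rig import bot gives the robot as it stands. Calls block until the motion is done:
- bot.move_to(position, orientation): joint-space move of the TCP to a pose.
- bot.servo_line(position, attitude=None, speed=150, until_force=None): straight line of the TCP; attitude=None keeps the orientation; speed is the mean speed in mm/s. With until_force (N) it stops when the force on the tool has changed by that much, and returns True; else False.
- bot.move_joints(angles): joint-space move.
- bot.move_gripper(opening, grip_force=None): finger opening in mm; grip_force is the grip in N (None keeps the last); returns when the fingers have stopped.
- bot.dwell(seconds).
- bot.ik(position, orientation): joint angles nearest the present ones, or None.
- bot.read_state(): the state.
- bot.read_camera(name): name is "side" or "top" or "wrist"; returns a dict with "image" (384x512x3 uint8, blue, green, red), "depth" (384x512 float32, mm along the optical axis (not along the pixel's ray), 0 where there is no reading), "fovy" (degrees; the focal length in pixels is half the picture's height over the tangent of half this angle, whatever the lens; pixels are square), "cx", "cy" (the principal point, pixels), "k1" (the pictures are not rectified: a ray, as slopes to the right and down, at radius r is drawn at 1 + k1 r^2 times it, then the intrinsics apply), "eye" and "attitude" of the camera in the world; the wrist camera has in their place "mount" (4x4, takes a point from camera to tool coordinates, whose origin is the TCP and whose axes are the tool frame's). Camera axes: x right, y down, z forward; pixel columns grow to the right and rows downward; lengths in mm; the calibration is good to about 2 mm. A picture is of the moment at which its call begins: read the wrist's pose just before it.
A pose or a line that the arm cannot do raises bot.MotionError and nothing moves.
- bot.finish_job(): hands the job in, once; it reports no verdict.
The state is a dict: "clock": time; "joint_positions": joint angles; "qvel": joint speeds; "effort": joint torques, N m; "ee_pos": TCP position; "tool_rot": TCP orientation; "ft_force": force on the tool from outside, world axes, zero at the start; "moment": the same for the moment, N m; "grip_width": finger opening in mm.
Only numpy, scipy, OpenCV 4.12 (cv2) and the standard library are available. Lean on these libraries where they do the work, as an engineer would, in place of code of your own. Each camera call takes 0.05 s, during which the arm holds its last target.

TASK

Check the light probe's output on the power meter: lift the dust cover off the upward-facing sensor by its knob and set it down gently, knob up, flat in the steel tray. Then lift the light probe, the thick round handpiece, out of its stand, carry it over the bottles without disturbing anything else, and hold it upright over the sensor with its window centred on the opening and about 10 mm above the rim, never touching the sensor. The job ends there, with the probe still held in the gripper, steady in the air: do not put it down or let go.

Things in the scene. Friction and masses are not known exactly. Their poses are not given: they have to be found in the camera images.
- cover_mid (a point): Dust cover, black plastic, 33 mm tall: below a plug 40 mm across, 5 mm deep; a disc 60 mm across, 8 mm thick; on top a round grip knob 22 mm across, 20 mm tall. 30 to 60 g. This point: on its axis, half-way up, 16.5 mm above the plug's underside, 3.5 mm above the disc's top; z up. At the start its plug sits loose in the sensor's opening (lift straight up 6 mm or more).
- sensor_rim (a point): Power-meter sensor, fixed, its face level and looking up: an aluminium ring 80 mm across with a round opening 44 mm across and 8 mm deep, on a finned aluminium head (86 mm across) on a short post with a dark round foot (110 mm across). This point is the centre of the opening in the plane of the ring's top, 86 mm above the work surface. z is up.
- tray_in (a point): Open steel tray, fixed, outside 110 mm along its x and 180 mm along its y, 20 mm tall, walls and floor about 3 mm; empty at the start. This point is the centre of its inner floor.
- probe_mid (a point): Light probe, the thick round white handpiece, 150 mm tall, window down. From the bottom: nozzle 29 to 33 mm across, black collar 47 mm across from 70 to 80 mm, plain round barrel 34 mm across from 80 to 150 mm (grip here). 110 to 220 g. This point: on its axis, half-way up; z up. It hangs by its collar in one of the stand's three seats (which one varies); lift it straight up 75 mm or more to clear.
- probe_window (a point): Centre of the light probe's window, its flat lower end; on the axis, 75 mm below its half-way point.
- stand: Handpiece stand, fixed: two white plates 80 mm along its x by 300 mm along its y on four spacers, upper plate's top 105 mm above the work surface. Three seats (round holes 38 mm across) at y = -90, 0 and +90 mm on its centre line. Origin under its centre.
- slim_handpiece: Bystander hanging in another seat of the stand: slim steel handpiece with black collar, barrel 19 mm across, 145 mm tall, its top 180 mm above the work surface. Origin at its lower tip, on the axis.
- flat_handpiece: Bystander hanging in another seat of the stand: white flat handpiece with black collar, barrel a 22 x 42 mm rectangle, 142 mm tall, its top 177 mm above the work surface. Origin at its lower tip level, on the axis.
- pump_bottle: Bystander, white pump bottle with black pump, 54 mm across, 158 mm tall, spout reaching 37 mm from the axis. Origin under its centre.
- toner_bottle: Bystander, amber bottle with white cap, 54 mm across, 150 mm tall. Origin under its centre.
- cream_jar: Bystander, low jar with metal lid, 60 mm across, 55 mm tall. Origin under its centre.
- bowl: Bystander, white bowl beside the sensor's foot, 80 mm across, 36 mm tall. Origin under its centre.
- spatula: Bystander, thin wooden spatula 160 mm long lying on the other side of the sensor's foot. Origin under its middle.
Mind the look-alikes: they are no part of the job. What is shaped like the part that bears probe_mid but blue is not meant.

How it is judged (in metres and radians):
On the way, in this order (a step that is already met when the one before it is completed fails the run):
1. the dust cover lies flat in the steel tray, knob up, let go (x of cover_mid in the frame of tray_in between -0.03 and 0.03 m and y of cover_mid in the frame of tray_in between -0.065 and 0.065 m and z of cover_mid in the frame of tray_in below 0.024 m and angle between cover_mid's own z axis and vertical below 0.15 rad and contact force between the fingers and cover below 0.05 N and linear speed of cover below 0.03 m/s), for 0.2 s.
2. the light probe is lifted clear of the stand, in the gripper (height (world z) of probe_window above 0.115 m and contact force between the fingers and probe above 0.5 N), for 0.1 s.
At the end, for the whole second after the job is handed in: The probe's window hovers 4 to 18 mm above the plane of the sensor's rim, within 8 mm of its centre, the probe upright within 0.1 rad, still, held by the fingers and not touching the sensor; the cover lies flat (within 0.15 rad), knob up, at rest on the tray's floor, let go (all of step 1 and horizontal distance between probe_window and sensor_rim below 0.008 m and z of probe_window in the frame of sensor_rim between 0.004 and 0.018 m and angle between probe_window's own z axis and vertical below 0.1 rad and linear speed of probe below 0.02 m/s and contact force between the fingers and probe above 0.5 N and contact force between probe and sensor below 0.05 N); the arm keeps its last pose, push and grip.
It fails at once if the probe touches the sensor (over 0.3 N) (contact force between probe and sensor above 0.3 N).
It fails at once if the cover is dropped (moves faster than 0.5 m/s out of the fingers) (contact force between the fingers and cover below 0.02 N and linear speed of cover above 0.5 m/s).
It fails at once if another handpiece is shifted by more than 20 mm or tipped (distance of any of slim_handpiece, flat_handpiece from where it was at the start of the episode above 0.02 m or angle between any of slim_handpiece, flat_handpiece's own z axis and vertical above 0.3 rad).
It fails at once if a bottle or the jar is shifted by more than 20 mm or tipped (distance of any of pump_bottle, toner_bottle, cream_jar from where it was at the start of the episode above 0.02 m or angle between any of pump_bottle, toner_bottle, cream_jar's own z axis and vertical above 0.3 rad).
It fails at once if the bowl or the spatula is shifted by more than 20 mm or tipped (distance of any of bowl, spatula from where it was at the start of the episode above 0.02 m or angle between any of bowl, spatula's own z axis and vertical above 0.3 rad).
It also fails if it takes over 67 s, if anything falls off the work surface, if the arm or the gripper's body presses on something with over 40 N, if the wrist force passes 120 N, or if a joint passes its speed limit or range.

## Working session

There is one attempt and no reset: what is moved stays moved. The work goes in short steps, each a Python script; the robot and the scene stay as the last script left them, time stands still between calls to the robot, and variables do not carry over. Pictures are saved under pics/ and viewed, and the job is handed in when it is done.

```bash
ls; mkdir -p pics; python3 - <<'E'
from rig import bot
import cv2,numpy as np,pickle
s=bot.read_state();print(s)
for n in ["side","top","wrist"]:
    c=bot.read_camera(n); c['state']=bot.read_state(); pickle.dump(c,open(f'pics/{n}0.pkl','wb'))
    cv2.imwrite(f'pics/{n}0.png',c['image']); print(n,{k:v for k,v in c.items() if k not in('image','depth','state')},(c['depth']>0).mean())
E
```

```text
pics
{'clock': 0.0, 'joint_positions': array([ 1.10035345e+00,  3.00533202e-01,  1.52159334e+00,  4.78336697e-05,
        1.32066169e+00, -6.66154729e-02]), 'qvel': array([-0.00221346, -0.00135433,  0.00035086, -0.00039644, -0.00303861,
        0.00197554]), 'effort': array([ 1.07834188e-03, -5.43505561e+01, -3.61786222e+01,  9.72419116e-06,
        4.04512830e-03,  1.81793064e-05]), 'ee_pos': array([216.02524975, 505.57673701, 249.68203736]), 'tool_rot': array([-0.58992212,  0.5903114 ,  0.38919088, -0.38994204]), 'ft_force': array([-0.04560404,  0.47082774, -0.30805107]), 'moment': array([ 0.02872688,  0.03479505, -0.02135061]), 'grip_width': 85.40920715272145}
side {'fovy': 51.44505703673566, 'cx': 250.7503783990058, 'cy': 190.81043219026557, 'k1': 0.00834347191220976, 'eye': array([ 463.74376136, -699.26880229,  946.34364789]), 'attitude': array([-0.33889691,  0.93953297, -0.04759898,  0.01268894])} 0.9958852132161459
top {'fovy': 55.879303028134025, 'cx': 258.95115118693036, 'cy': 192.07884311211106, 'k1': -0.04427478778714126, 'eye': array([492.16461145,  14.80872749, 927.17380421]), 'attitude': array([-0.008381  ,  0.71728258, -0.69657178,  0.01494056])} 0.99591064453125
wrist {'fovy': 66.21579161776116, 'cx': 262.80412625089303, 'cy': 191.13702033152012, 'k1': -0.060880465538756486, 'mount': array([[ 9.99999855e-01,  4.53348826e-05,  5.36682041e-04,
         4.47654851e-01],
       [-5.02475685e-04, -2.80224376e-01,  9.59934397e-01,
        -1.23837650e+02],
       [ 1.93909903e-04, -9.59934527e-01, -2.80224313e-01,
         7.05592131e+01],
       [ 0.00000000e+00,  0.00000000e+00,  0.00000000e+00,
         1.00000000e+00]])} 0.9961395263671875
```

View pics/side0.png

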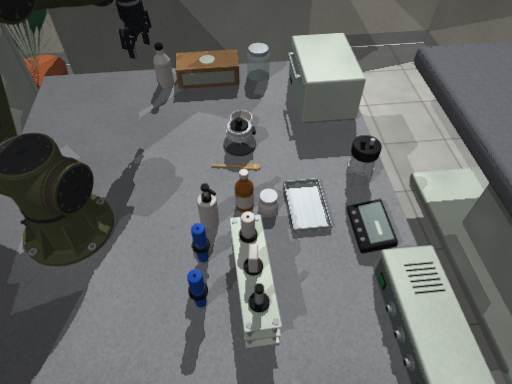

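View pics/top0.png

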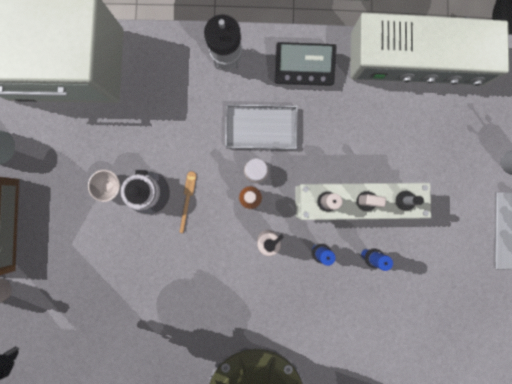

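View pics/wrist0.png

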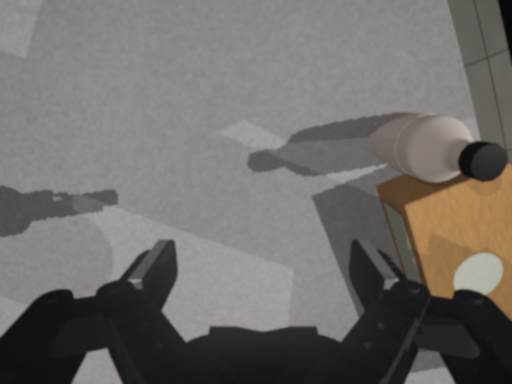

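The top view shows the sensor with its cover at (140,192), the tray at (262,128), the stand centred near (365,201), and the round white probe in its left seat at (330,201). The flat handpiece is at (370,201), the slim one at (405,201), and the bottles lie between the stand and the sensor. The blue items at (325,256) and (380,262) are decoys. Next I'll make the measurements.

```bash
cat > h.py <<'E'
import numpy as np,cv2
from scipy.spatial.transform import Rotation as R
def rot(q): return R.from_quat([q[1],q[2],q[3],q[0]]).as_matrix()
def pose(c,state=None):
    if 'mount' in c:
        M=np.asarray(c['mount']);Rt=rot(state['tool_rot']);return Rt@M[:3,:3],Rt@M[:3,3]+state['ee_pos']
    return rot(c['attitude']),np.asarray(c['eye'])
def slopes(c,px):
    px=np.atleast_2d(px).astype(float);f=c['image'].shape[0]/2/np.tan(np.radians(c['fovy'])/2)
    d=(px-[c['cx'],c['cy']])/f;u=d.copy()
    for _ in range(20): u=d/(1+c['k1']*(u**2).sum(1,keepdims=True))
    return u
def plane(c,px,z,state=None):
    A,e=pose(c,state);u=slopes(c,px);r=np.c_[u,np.ones(len(u))]@A.T
    return e+r*((z-e[2])/r[:,2])[:,None]
def pts(c,state=None):
    h,w=c['depth'].shape;X,Y=np.meshgrid(np.arange(w),np.arange(h))
    A,e=pose(c,state);u=slopes(c,np.c_[X.ravel(),Y.ravel()]);d=c['depth'].ravel()
    return ((np.c_[u,np.ones(len(u))]*d[:,None])@A.T+e).reshape(h,w,3)
def circ(P):
    P=np.asarray(P)[:,:2];a=np.c_[2*P,np.ones(len(P))];s=np.linalg.lstsq(a,(P**2).sum(1),rcond=None)[0]
    return s[:2],np.sqrt(s[2]+s[:2]@s[:2])
def quat(yaw):
    # tool y down, tool x (jaw opening) at yaw in world xy
    x=np.array([np.cos(yaw),np.sin(yaw),0]);y=np.array([0,0,-1.]);z=np.cross(x,y)
    q=R.from_matrix(np.c_[x,y,z]).as_quat();return np.array([q[3],q[0],q[1],q[2]])
E
python3 - <<'E'
import pickle,cv2,numpy as np
from h import *
np.set_printoptions(precision=1,suppress=True)
for n in ['top','side']:
    c=pickle.load(open(f'pics/{n}0.pkl','rb'));P=pts(c);np.save(f'pics/{n}P.npy',P)
    for (x0,y0,x1,y1,nm) in ([(110,160,170,220,'sensor'),(315,185,345,215,'probe'),(355,185,385,215,'flat'),(390,185,430,215,'slim'),(215,95,310,160,'tray')] if n=='top' else []):
        q=P[y0:y1,x0:x1].reshape(-1,3);m=q[:,2]>15;print(nm,q[m].min(0),q[m].max(0))
    cv2.imwrite(f'pics/{n}z.png',cv2.resize(c['image'][90:290,80:440] if n=='top' else c['image'][90:350,140:400],None,fx=2.2,fy=2.2,interpolation=cv2.INTER_CUBIC))
P=np.load('pics/topP.npy')
print(P[300,100],P[200,140],P[201,330])
from collections import Counter
for nm,(x0,y0,x1,y1) in dict(sensor=(110,160,170,220),probe=(312,182,348,218)).items():
    q=P[y0:y1,x0:x1].reshape(-1,3); print(nm,np.histogram(q[:,2],bins=range(-10,210,10)))
E
```

```text
sensor [466.   14.8  15.1] [565.4 384.5 927.2]
probe [ 473.3 -187.9  101.3] [541.2  14.8 927.2]
flat [ 475.8 -281.3  101.1] [544.2  14.8 927.2]
slim [ 478.1 -385.8  100.5] [547.2  14.8 927.2]
tray [492.2 -82.8  15. ] [745.1  96.4 927.2]
[234.3 405.9  -1.4] [493.4 280.6  95.3] [ 502.7 -138.2  185.8]
sensor (array([ 682, 1186,  483,   18,   54,    1,   43,  148,   48,  392,  439,
         17,   75,    0,    0,    0,    0,    0,    0,    0,    0]), array([-10,   0,  10,  20,  30,  40,  50,  60,  70,  80,  90, 100, 110,
       120, 130, 140, 150, 160, 170, 180, 190, 200]))
probe (array([ 42,  48,   0,   0,   0,   0,   0,   0,   0,   0,   0, 802, 111,
        10,  16,  11,  12,  16,  13, 211,   0]), array([-10,   0,  10,  20,  30,  40,  50,  60,  70,  80,  90, 100, 110,
       120, 130, 140, 150, 160, 170, 180, 190, 200]))
```

```bash
sleep 1
```

```text
(no output)
```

View pics/topz.png

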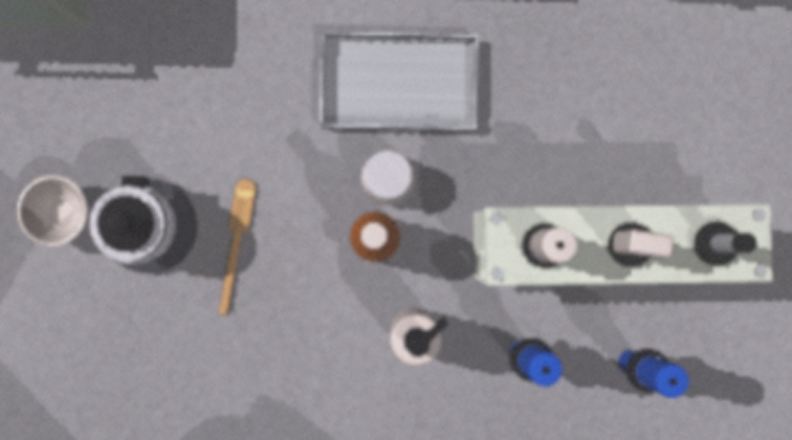

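View pics/sidez.png

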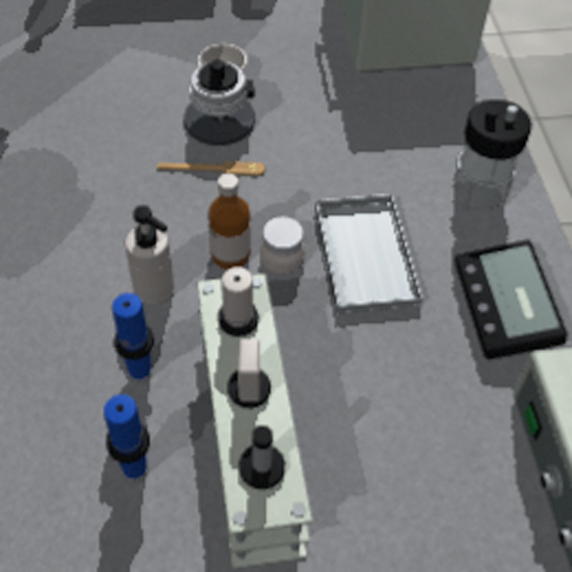

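```bash
python3 - <<'E'
import pickle,cv2,numpy as np
from h import *
np.set_printoptions(precision=1,suppress=True)
c=pickle.load(open('pics/top0.pkl','rb'));P=np.load('pics/topP.npy');im=c['image']
def band(x0,y0,x1,y1,z0,z1):
    m=np.zeros(P.shape[:2],np.uint8);s=P[y0:y1,x0:x1,2];m[y0:y1,x0:x1]=((s>z0)&(s<z1))*255;return m
def enc(m,z,nm):
    cs,_=cv2.findContours(m,cv2.RETR_EXTERNAL,cv2.CHAIN_APPROX_NONE);k=max(cs,key=cv2.contourArea)[:,0]
    W=plane(c,k,z);ctr,r=cv2.minEnclosingCircle(W[:,:2].astype(np.float32));cc,rr=circ(W);print(nm,'enc',np.array(ctr),r,'fit',cc,rr,len(k));return k
enc(band(110,160,170,220,80,125),86,'ring')
enc(band(110,160,170,220,89,125),94,'disc')
enc(band(110,160,170,220,107,125),114,'knob')
enc(band(312,182,348,218,178,200),185,'probe')
enc(band(350,182,388,218,168,190),177,'flat')
enc(band(390,182,430,218,168,190),180,'slim')
enc(band(230,175,270,215,130,190),150,'toner')
enc(band(240,155,270,185,40,70),55,'jar')
enc(band(250,225,290,260,75,110),100,'pumpbody')
m=band(250,225,290,260,105,190);w=P[m>0];print('pump',w.min(0),w.max(0))
m=band(80,160,122,212,20,60);w=P[m>0];print('bowl',w.min(0),w.max(0))
enc(m,36,'bowl')
# tray
m=band(215,95,310,160,12,40);ys,xs=np.nonzero(m);r=cv2.minAreaRect(np.c_[xs,ys].astype(np.float32));b=cv2.boxPoints(r);W=plane(c,b,20);print('tray',W,W.mean(0))
m=band(285,170,440,230,95,112);ys,xs=np.nonzero(m);r=cv2.minAreaRect(np.c_[xs,ys].astype(np.float32));b=cv2.boxPoints(r);W=plane(c,b,105);print('stand',W,W.mean(0))
print('table',np.median(P[260:330,60:140,2]), 'tray floor',np.median(P[118:138,245:280,2]))
E
```

```text
ring enc [512.4 289.9] 40.735591888427734 fit [513.2 290. ] 39.07379659482868 96
disc enc [515.4 291.1] 32.374114990234375 fit [513.  290.4] 29.40465730694466 78
knob enc [513.1 290.2] 11.215429306030273 fit [512.8 290.1] 10.358642648236211 26
probe enc [ 502. -145.] 16.97750473022461 fit [ 502.  -145.3] 16.06475564750259 45
flat enc [ 504.9 -234.9] 22.17588233947754 fit [ 505.7 -234.7] 17.39415995043228 54
slim enc [ 510.3 -323.9] 12.240124702453613 fit [ 510.1 -324.3] 10.164900947260987 28
toner enc [506.7  28.6] 12.44953727722168 fit [506.7  28.6] 11.479611301006969 32
jar enc [575.2  17.5] 26.520763397216797 fit [575.3  17.3] 25.52426198927006 60
pumpbody enc [402.6 -17.3] 27.5760555267334 fit [402.3 -16.6] 22.71451138439369 102
pump [380.  -45.9 105. ] [428.    8.5 161.6]
bowl [488.1 355.2  20.1] [565.2 432.4  41.4]
bowl enc [526.2 392.7] 39.906803131103516 fit [526.3 393.2] 38.394529900645175 90
tray [[631.1  96.1  20. ]
 [743.1  97.4  20. ]
 [744.8 -82.4  20. ]
 [632.6 -82.6  20. ]] [687.9   7.2  20. ]
stand [[ 539.8  -84.5  105. ]
 [ 552.2 -386.3  105. ]
 [ 471.2 -388.3  105. ]
 [ 459.9  -87.4  105. ]] [ 505.7 -236.6  105. ]
table 0.1646459781365479 tray floor 3.523153385802857
```

```bash
python3 - <<'E'
from rig import bot
from h import *
np.set_printoptions(precision=3,suppress=True)
s=bot.read_state();print(rot(s['tool_rot']))
for yaw in [0,np.pi/2,np.pi,-np.pi/2]:
    for p in [(513,290,220),(513,290,117),(688,7,150),(688,7,40),(502,-145,320),(502,-145,145),(513,290,320),(513,290,206)]:
        print(round(yaw,2),p,bot.ik(list(p),quat(yaw)))
E
```

```text
[[ 0.393 -0.    -0.92 ]
 [ 0.92  -0.001  0.393]
 [-0.001 -1.     0.   ]]
0 (513, 290, 220) [ 0.452  0.412  1.442 -0.     1.288  0.452]
0 (513, 290, 117) [ 0.452  0.523  1.535 -0.     1.083  0.452]
0 (688, 7, 150) [-0.043  0.695  1.176 -0.     1.271 -0.043]
0 (688, 7, 40) [-0.043  0.82   1.235 -0.     1.086 -0.043]
0 (502, -145, 320) [-0.351  0.193  1.492 -0.     1.456 -0.351]
0 (502, -145, 145) [-0.351  0.353  1.712 -0.     1.076 -0.351]
0 (513, 290, 320) [ 0.452  0.349  1.297 -0.     1.496  0.452]
0 (513, 290, 206) [ 0.452  0.424  1.458 -0.     1.26   0.452]
1.57 (513, 290, 220) [ 0.452  0.412  1.442 -0.     1.288 -1.118]
1.57 (513, 290, 117) [ 0.452  0.523  1.535 -0.     1.083 -1.118]
1.57 (688, 7, 150) [-0.043  0.695  1.176 -0.     1.271 -1.614]
1.57 (688, 7, 40) [-0.043  0.82   1.235 -0.     1.086 -1.614]
1.57 (502, -145, 320) [-0.351  0.193  1.492 -0.     1.456 -1.922]
1.57 (502, -145, 145) [-0.351  0.353  1.712 -0.     1.076 -1.922]
1.57 (513, 290, 320) [ 0.452  0.349  1.297 -0.     1.496 -1.118]
1.57 (513, 290, 206) [ 0.452  0.424  1.458 -0.     1.26  -1.118]
3.14 (513, 290, 220) None
3.14 (513, 290, 117) None
3.14 (688, 7, 150) None
3.14 (688, 7, 40) None
3.14 (502, -145, 320) None
3.14 (502, -145, 145) None
3.14 (513, 290, 320) None
3.14 (513, 290, 206) None
-1.57 (513, 290, 220) [ 0.452  0.412  1.442 -0.     1.288  2.023]
-1.57 (513, 290, 117) [ 0.452  0.523  1.535 -0.     1.083  2.023]
-1.57 (688, 7, 150) [-0.043  0.695  1.176 -0.     1.271  1.528]
-1.57 (688, 7, 40) [-0.043  0.82   1.235 -0.     1.086  1.528]
-1.57 (502, -145, 320) [-0.351  0.193  1.492 -0.     1.456  1.22 ]
-1.57 (502, -145, 145) [-0.351  0.353  1.712 -0.     1.076  1.22 ]
-1.57 (513, 290, 320) [ 0.452  0.349  1.297 -0.     1.496  2.023]
-1.57 (513, 290, 206) [ 0.452  0.424  1.458 -0.     1.26   2.023]
```

```bash
python3 - <<'E'
from rig import bot
from h import *
import pickle
np.set_printoptions(precision=2,suppress=True)
bot.move_to([513,290,240],quat(np.pi/2)); bot.dwell(0.3)
s=bot.read_state();c=bot.read_camera('wrist');c['state']=s;pickle.dump(c,open('pics/wrist1.pkl','wb'));cv2.imwrite('pics/wrist1.png',c['image'])
print(s['clock'],s['ee_pos'])
P=pts(c,s);np.save('pics/w1P.npy',P)
for z0,z1,z in [(81,89,86),(91,97,94),(110,118,114)]:
    m=((P[...,2]>z0)&(P[...,2]<z1)&(np.hypot(P[...,0]-513,P[...,1]-290)<50)).astype(np.uint8)
    cs,_=cv2.findContours(m,cv2.RETR_EXTERNAL,cv2.CHAIN_APPROX_NONE);k=max(cs,key=cv2.contourArea)[:,0]
    W=plane(c,k,z,s);print(z,circ(W),m.sum(),np.median(P[m>0][:,2]))
E
```

```text
1.825 [512.71 290.45 240.06]
86 (array([513.5 , 290.58]), np.float64(39.22770347000818)) 2060 86.25453112225318
94 (array([513.5 , 290.56]), np.float64(29.184117466934254)) 2436 94.30608632962605
114 (array([513.26, 290.58]), np.float64(10.435545689611583)) 455 114.19172877362192
```

View pics/wrist1.png

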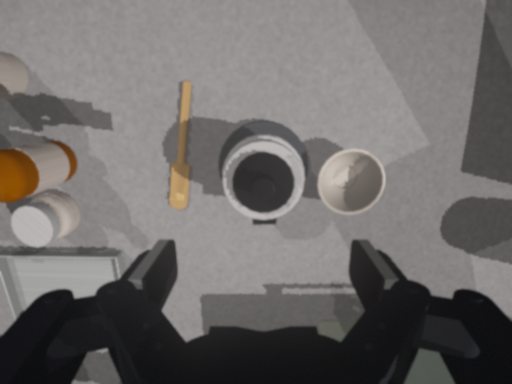

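The wrist view shows the covered ring at about (262,180). Sensor and cover share one axis at (513.4, 290.6), and both views agree, so I'll grasp the knob.

```bash
python3 - <<'E'
from rig import bot
from h import *
np.set_printoptions(precision=2,suppress=True)
def st(t): s=bot.read_state();print(t,s['clock'],s['ee_pos'],s['ft_force'],s['grip_width'])
bot.move_gripper(50)
bot.servo_line([513.4,290.6,150],quat(np.pi/2),150)
h=bot.servo_line([513.4,290.6,117.5],speed=60,until_force=5);print(h);st('down')
bot.move_gripper(10,30);st('grip')
bot.servo_line([513.4,290.6,135],speed=40);st('lift')
bot.servo_line([513.4,290.6,220],speed=120);st('up')
bot.dwell(.1)
c=bot.read_camera('wrist');cv2.imwrite('pics/wrist2.png',c['image'])
c=bot.read_camera('side');cv2.imwrite('pics/side2.png',cv2.resize(c['image'][50:220,150:370],None,fx=3,fy=3))
E
```

```text
False
down 3.7583 [513.51 290.67 117.61] [ 0.3  -0.35  0.53] 49.836553805543055
grip 4.125 [513.57 290.68 118.  ] [-2.08 -0.14  4.26] 20.649350837785885
lift 4.7167 [513.35 290.58 134.99] [ 0.66  0.79 -0.19] 20.92710072919602
up 5.575 [513.14 290.46 219.12] [-0.25  0.19 -0.73] 20.678881088088175
```

View pics/side2.png

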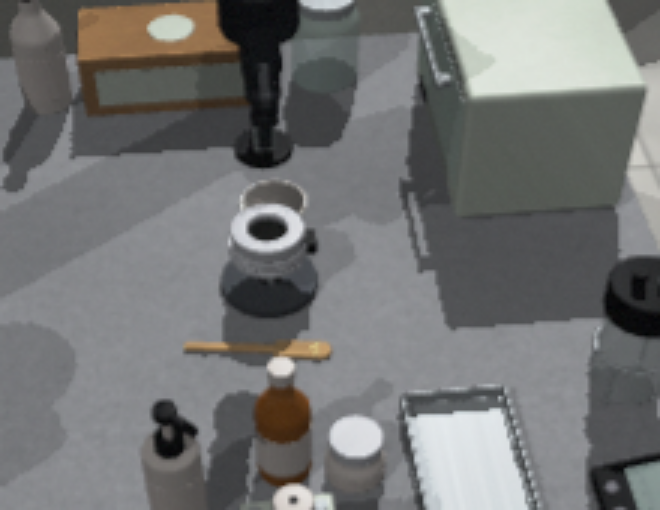

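View pics/wrist2.png

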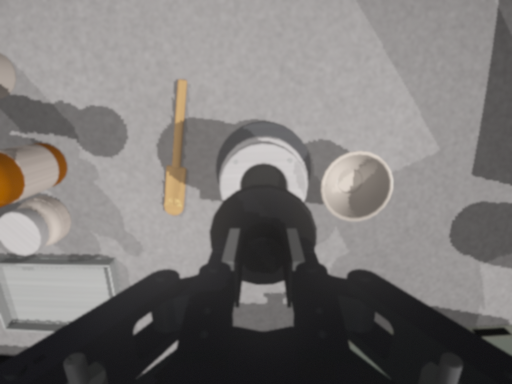

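The side view shows the cover hanging level in the gripper and the opening now exposed. Next I'll carry it to the tray.

```bash
python3 - <<'E'
from rig import bot
from h import *
np.set_printoptions(precision=2,suppress=True)
def st(t): s=bot.read_state();print(t,s['clock'],s['ee_pos'],s['ft_force'],s['grip_width'])
q=quat(np.pi/2)
bot.servo_line([688,7,200],q,200);st('over')
bot.servo_line([688,7,60],speed=120)
bot.dwell(.2)
h=bot.servo_line([688,7,36],speed=20,until_force=4);print(h);st('down')
z=bot.read_state()['ee_pos'][2]
bot.move_gripper(40);st('open')
bot.servo_line([688,7,z+60],speed=80);st('up')
bot.servo_line([688,7,200],speed=150)
bot.dwell(.1)
c=bot.read_camera('wrist');cv2.imwrite('pics/wrist3.png',c['image'])
c=bot.read_camera('side');cv2.imwrite('pics/side3.png',cv2.resize(c['image'][150:250,230:350],None,fx=5,fy=5))
P=pts(c)
m=(np.abs(P[...,0]-688)<50)&(np.abs(P[...,1]-7)<80)&(P[...,2]<60)
for a,b in [(12,20),(30,40)]:
    k=m&(P[...,2]>a)&(P[...,2]<b)&(np.hypot(P[...,0]-688,P[...,1]-7)<38);w=P[k];print(len(w),w.mean(0),w.std(0))
E
```

```text
over 7.5917 [687.81   7.75 200.22] [-0.04 -0.43  0.02] 20.855991810026374
True
down 10.0333 [687.92   7.    40.02] [-1.58  0.86  5.56] 20.548832621675167
open 10.3583 [687.44   7.02  39.03] [ 0.41  1.02 -0.04] 39.86814866913741
up 11.2667 [687.73   7.    99.41] [0.65 0.29 0.27] 39.86039479959463
201 [686.38   2.57  16.37] [16.45 15.65  1.84]
42 [687.38   5.05  35.83] [5.42 5.94 2.43]
```

View pics/side3.png

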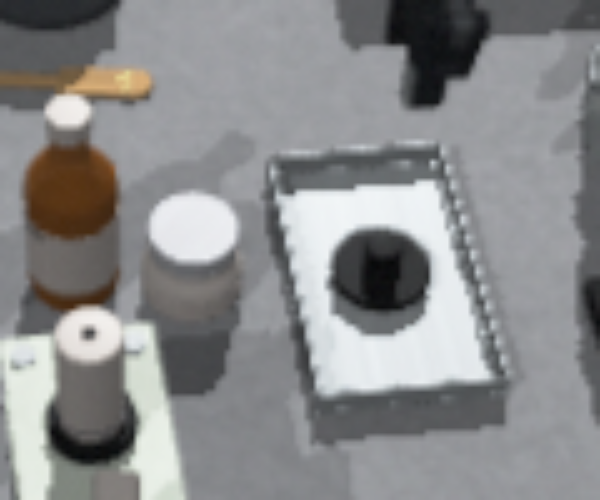

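View pics/wrist3.png

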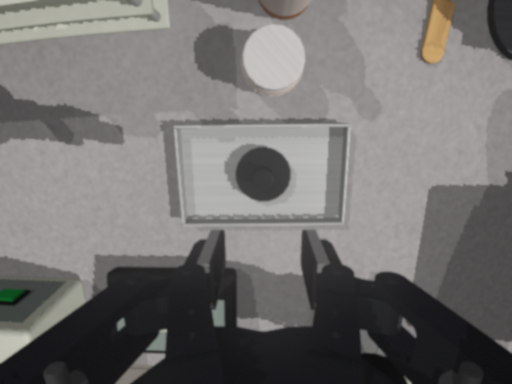

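Both views show the cover lying flat, knob up, centred in the tray. The probe is next: I'll check its axis from above first.

```bash
python3 - <<'E'
from rig import bot
from h import *
np.set_printoptions(precision=2,suppress=True)
bot.servo_line([688,7,330],speed=250)
bot.move_to([502,-145.3,330],quat(0)); bot.move_gripper(70);bot.dwell(0.3)
s=bot.read_state();c=bot.read_camera('wrist');cv2.imwrite('pics/wrist4.png',c['image'])
print(s['clock'],s['ee_pos'])
P=pts(c,s)
for z0,z1,z in [(180,192,185),(111,120,115)]:
    m=((P[...,2]>z0)&(P[...,2]<z1)&(np.hypot(P[...,0]-502,P[...,1]+145)<35)).astype(np.uint8)
    cs,_=cv2.findContours(m,cv2.RETR_EXTERNAL,cv2.CHAIN_APPROX_NONE);k=max(cs,key=cv2.contourArea)[:,0]
    W=plane(c,k,z,s);print(z,circ(W),cv2.minEnclosingCircle(W[:,:2].astype(np.float32)),m.sum(),np.median(P[m>0][:,2]))
E
```

```text
14.8083 [ 502.01 -145.3   330.02]
185 (array([ 502.72, -146.22]), np.float64(16.260605799109833)) ((502.82159423828125, -146.33480834960938), 16.925838470458984) 945 185.15652339033915
115 (array([ 502.67, -146.82]), np.float64(20.654398591687848)) ((502.7521667480469, -146.5147247314453), 23.332942962646484) 384 115.10989389464112
```

View pics/wrist4.png

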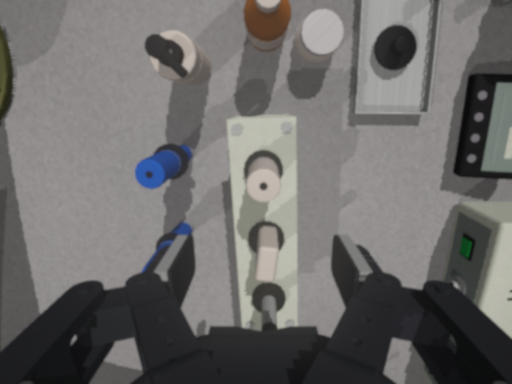

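The wrist view shows the probe top at (264,185), upright on the axis (502.7, -146.3). The space on both sides in x is clear for the jaws.

```bash
python3 - <<'E'
from rig import bot
from h import *
np.set_printoptions(precision=2,suppress=True)
def st(t): s=bot.read_state();print(t,s['clock'],s['ee_pos'],s['ft_force'],s['grip_width'])
q=quat(0);x,y=502.7,-146.3
bot.servo_line([x,y,210],q,150)
print(bot.servo_line([x,y,147],speed=80,until_force=6));st('down')
bot.move_gripper(20,60);st('grip')
bot.servo_line([x,y,165],speed=40);st('lift')
bot.servo_line([x,y,320],speed=120);bot.dwell(.3);st('up')
c=bot.read_camera('side');cv2.imwrite('pics/side5.png',cv2.resize(c['image'][100:300,160:360],None,fx=3,fy=3))
c=bot.read_camera('wrist');cv2.imwrite('pics/wrist5.png',c['image'])
E
```

```text
False
down 16.7417 [ 502.94 -146.38  147.48] [ 0.02 -0.4   0.57] 70.12177791807099
grip 17.1667 [ 502.8  -146.34  147.46] [-2.97  0.11  6.  ] 32.909392761250096
lift 17.7667 [ 502.66 -146.27  164.98] [ 0.33  0.04 -1.18] 32.49017056803145
up 19.5083 [ 502.68 -146.28  319.8 ] [-0.49 -0.21 -1.27] 32.76071729535029
```

View pics/side5.png

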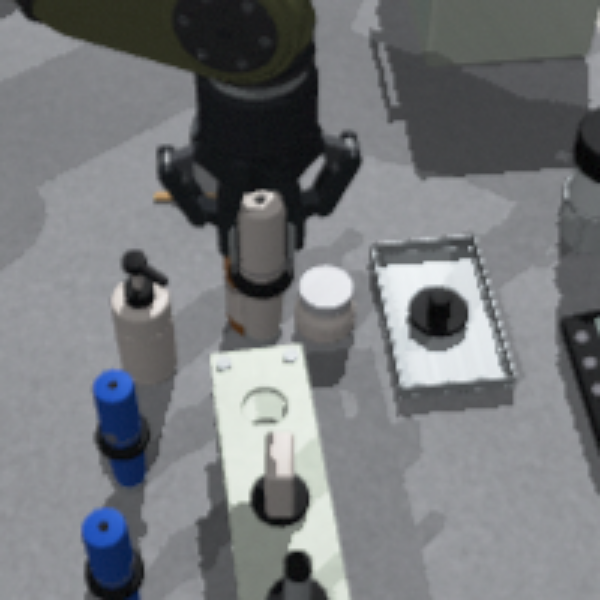

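View pics/wrist5.png

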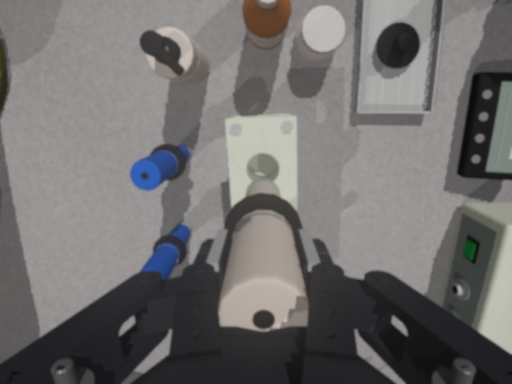

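The probe is held and clear of its seat, and the neighbouring handpieces haven't moved. I'll carry it to about 40 mm above the hover height and check where it actually is.

```bash
python3 - <<'E'
from rig import bot
from h import *
import pickle
np.set_printoptions(precision=2,suppress=True)
def st(t): s=bot.read_state();print(t,s['clock'],s['ee_pos'],s['ft_force'],s['grip_width'])
q=quat(0)
bot.servo_line([513.4,290.6,320],q,140);st('over')
bot.servo_line([513.4,290.6,248],speed=80);bot.dwell(.4);st('pre')
s=bot.read_state()
for n in ['wrist','side','top']:
    c=bot.read_camera(n);c['state']=s;pickle.dump(c,open(f'pics/{n}6.pkl','wb'));P=pts(c,s)
    im=c['image']
    cv2.imwrite(f'pics/{n}6.png',im if n=='wrist' else cv2.resize(im[60:180,180:300] if n=='side' else im[120:260,70:210],None,fx=5,fy=5,interpolation=cv2.INTER_CUBIC))
    np.save(f'pics/{n}6P.npy',P)
E
```

```text
over 22.8833 [513.45 290.36 320.07] [ 0.73  0.77 -0.98] 32.634577360421375
pre 24.3333 [513.43 290.59 248.11] [ 0.91 -0.56 -0.88] 32.84231208690442
```

View pics/side6.png

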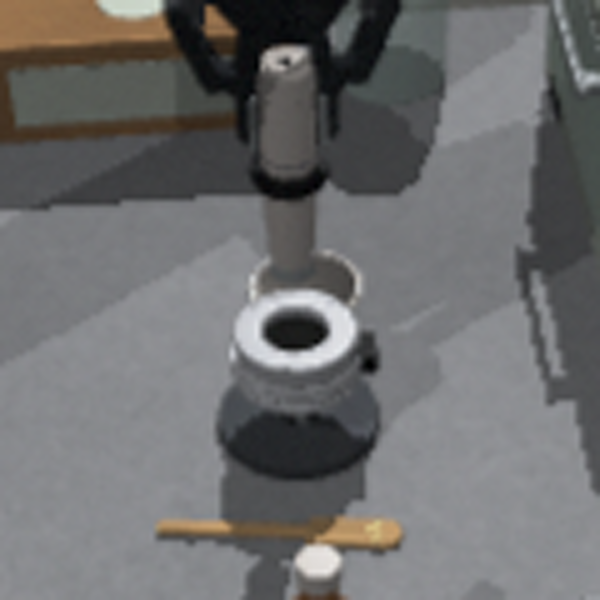

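View pics/wrist6.png

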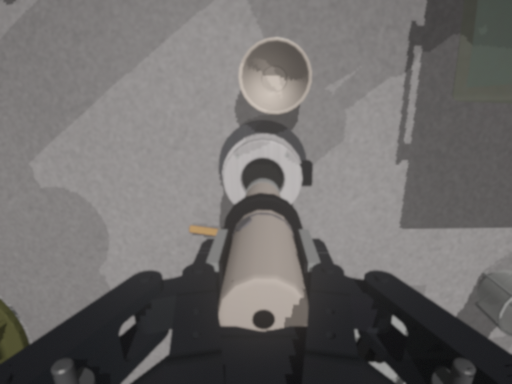

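```bash
cat > ax.py <<'E'
from h import *
from scipy.optimize import least_squares
def axis(P,c,x0=513.4,y0=290.6,zt=248):
    # slices relative to expected window z = zt-112
    w=zt-112.3
    near=(np.hypot(P[...,0]-x0,P[...,1]-y0)<27)
    im=c['image'].astype(int);light=im.sum(2)>150
    for nm,a,b,r in [('nozzle',8,62,None),('barrel',86,146,17.0)]:
        k=near&light&(P[...,2]>w+a)&(P[...,2]<w+b);q=P[k]
        if len(q)<40: print(nm,len(q));continue
        def f(p):
            t=(q[:,2]-w-(a+b)/2)/100
            rr=r if r else 14.5+2*(q[:,2]-w)/70
            return np.hypot(q[:,0]-p[0]-p[2]*t,q[:,1]-p[1]-p[3]*t)-rr
        s=least_squares(f,[x0,y0,0,0],loss='soft_l1',f_scale=1)
        print(nm,len(q),'centre',s.x[:2],'tilt(mm/100)',s.x[2:],'res',np.median(abs(f(s.x))))
    k=near&light;q=P[k];print('zmin light near top',np.percentile(q[q[:,2]>100][:,2],[0,1,5,95,99,100]))
E
python3 - <<'E'
import pickle
from ax import *
np.set_printoptions(precision=2,suppress=True)
for n in ['wrist','side','top']:
    print(n);c=pickle.load(open(f'pics/{n}6.pkl','rb'));axis(np.load(f'pics/{n}6P.npy'),c)
E
```

```text
wrist
nozzle 351 centre [513.7 289.5] tilt(mm/100) [0.36 2.96] res 0.15605288059902733
barrel 6221 centre [513.91 290.  ] tilt(mm/100) [0.81 0.65] res 0.5850357628637397
zmin light near top [135.68 146.55 214.12 286.59 303.8  319.56]
side
nozzle 132 centre [513.4  290.29] tilt(mm/100) [ 0.36 -3.33] res 0.8961269810109984
barrel 227 centre [514.42 290.15] tilt(mm/100) [0.53 0.16] res 1.1578151195025743
zmin light near top [134.97 138.02 146.58 285.77 287.14 406.78]
top
nozzle 76 centre [513.06 290.62] tilt(mm/100) [-0.64 -2.83] res 0.24357832037549976
barrel 255 centre [513.51 290.34] tilt(mm/100) [ 1.35 -3.51] res 0.5867651154834483
zmin light near top [136.69 145.53 211.71 510.97 511.69 512.49]
```

The probe is upright and its window is at z ≈ 135.7, within 1 mm of the sensor axis. Now I'll lower it to a hover of about 10 mm.

```bash
python3 - <<'E'
from rig import bot
from ax import *
np.set_printoptions(precision=2,suppress=True)
def st(t): s=bot.read_state();print(t,s['clock'],s['ee_pos'],s['ft_force'],s['grip_width'])
bot.servo_line([513.4,290.9,209.2],speed=30,until_force=5);bot.dwell(.8);st('hover')
s=bot.read_state()
for n in ['wrist','side','top']:
    c=bot.read_camera(n);P=pts(c,s);print(n);axis(P,c,zt=209.2,y0=290.9)
    im=c['image'];cv2.imwrite(f'pics/{n}7.png',im if n!='side' else cv2.resize(im[70:170,190:290],None,fx=6,fy=6,interpolation=cv2.INTER_CUBIC))
    m=((abs(P[...,2]-86)<4)&(np.hypot(P[...,0]-513,P[...,1]-290)<50)&(im.sum(2)>150)).astype(np.uint8)
    cs,_=cv2.findContours(m,cv2.RETR_EXTERNAL,cv2.CHAIN_APPROX_NONE)
    if cs:
        k=max(cs,key=cv2.contourArea)[:,0];W=plane(c,k,86,s);print('ring',cv2.minEnclosingCircle(W[:,:2].astype(np.float32)))
E
```

```text
hover 26.725 [513.42 290.89 209.21] [ 0.08  0.5  -1.16] 32.71539533118457
wrist
nozzle 353 centre [513.7 289.8] tilt(mm/100) [0.29 2.99] res 0.17874776987711627
barrel 6132 centre [513.92 290.29] tilt(mm/100) [0.99 0.55] res 0.5461065006283476
zmin light near top [100.03 110.19 175.21 247.64 264.79 280.31]
ring ((513.5330810546875, 291.3181457519531), 39.64692306518555)
side
nozzle 126 centre [513.8 290.9] tilt(mm/100) [ 0.77 -3.91] res 0.7895772455485952
barrel 225 centre [514.   290.32] tilt(mm/100) [-0.28 -0.02] res 1.2921070498707703
zmin light near top [100.61 103.45 113.73 470.84 471.8  473.25]
ring ((514.2088623046875, 287.72772216796875), 40.71866226196289)
top
nozzle 60 centre [512.92 290.72] tilt(mm/100) [-0.48 -2.58] res 0.21314071525152212
barrel 236 centre [513.3  291.06] tilt(mm/100) [0.99 0.34] res 0.44093126803688065
zmin light near top [100.33 110.49 174.79 472.35 473.01 474.05]
ring ((512.7099609375, 289.433837890625), 40.22225570678711)
```

View pics/side7.png

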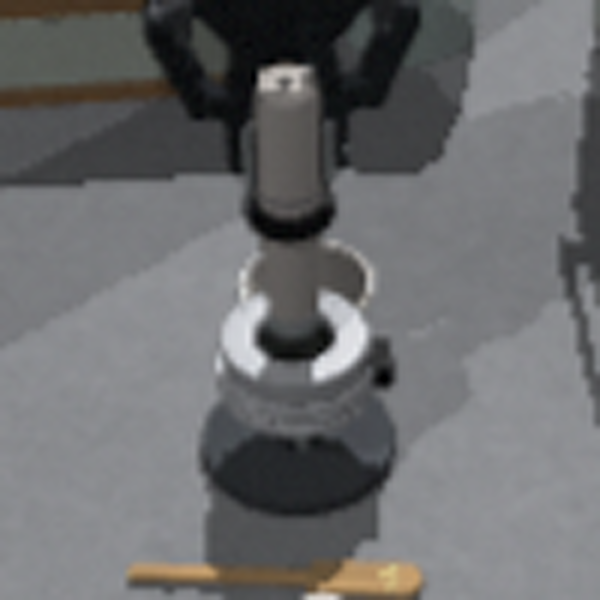

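View pics/top7.png

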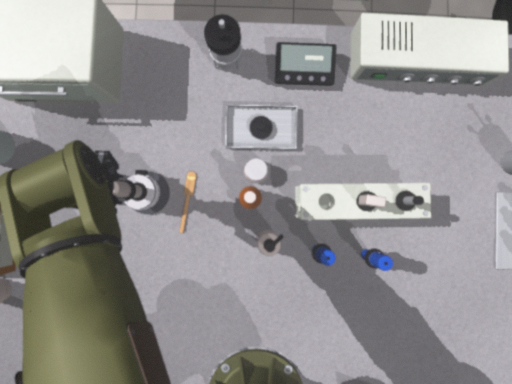

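The side view shows the nozzle centred over the opening with a gap. In the top view the cover is in the tray and every bystander is where it started. I'm handing the job in.

```bash
python3 - <<'E'
from rig import bot
bot.finish_job(); s=bot.read_state(); print(s['clock'],s['ee_pos'],s['grip_width'])
E
```

```text
the job is handed in; nothing more can be done
the job is handed in; nothing more can be done
```

I put the dust cover in the tray and handed the job in at about 27 s, with the probe still gripped and hovering over the sensor. The simulator gives no verdict.

- **Cover:** I lifted it by its knob and set it down on first contact (about 5 N). After release, the side and wrist pictures showed it flat, knob up and centred in the tray. The last top view still has it there.
- **Probe:** I gripped it by the barrel across x, lifted it straight up and carried it over the bottles with the window about 208 mm above the work surface. The tallest bottle is 158 mm.
- **Final hover:**
  - **Height:** the window is about 11 mm above the rim. I worked this out from the tool height and an earlier view, not directly at the end, because my last check ignored points below z = 100 mm.
  - **Centring:** the probe's axis came out within about 1 mm of the sensor centre at (513.4, 290.6).
  - **Contact:** the wrist force showed only the probe's weight.
- **Disagreements:** fits of the short visible nozzle gave tilts of about 0.03 to 0.04 rad with opposite signs between views. The longer barrel fits gave 0.01 rad or less, so I put this down to measurement noise. Ring fits made with the probe partly hiding the ring were 1 to 3 mm off my earlier unobstructed one, which I kept.
- **Bystanders:** none looked moved in the last top view. I judged this by eye and did not re-measure them.

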